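# Back up a tumbler with its twin and clamp it

### The job

I am about to polish the steel tumbler standing in the bench clamp: first nest the loose twin tumbler fully and upright inside it to back up its wall, and let go of it. Then pump the clamp's trigger, never pushing the jaw or its pad by hand, until the rubber pad bears firmly on the lower tumbler and holds it against the V-shaped stop, its spring plunger pushed in clearly (between a quarter and two thirds of its 30 mm travel) but not near its end, so that nothing is crushed. Finish holding: keep the trigger squeezed in the fingers, and leave the other things on the worktop where they stand.

Things in the scene. Friction and masses are not known exactly. Their poses are not given: they have to be found in the camera images.
- tumbler_clamp: Plain steel tumbler, open-topped, 70 mm high; outside a cone, 40 mm across at the base to 58 mm at 50 mm height, above it a straight collar 64 mm across up to the rim; mouth 59 mm wide; inner floor 24 mm up; 0.14 kg. Origin: centre of its underside, z up. Stands in the clamp on its base plate (8 mm up), 1 to 4 mm short of the V stop, centred on it to 1 mm.
- tumbler_loose: Plain steel tumbler, open-topped, 70 mm high; outside a cone, 40 mm across at the base to 58 mm at 50 mm height, above it a straight collar 64 mm across up to the rim; mouth 59 mm wide; inner floor 24 mm up; 0.14 kg. Origin: centre of its underside, z up. Stands alone on the worktop, left of the clamp. Nested, it rests on the other's inner floor, 24 mm higher.
- clamp: Bench bar clamp, fixed; base plate 300 x 90 x 8 mm. Origin at worktop level under its middle, z up; own +y is the way the jaw advances along the bar. At +y the aluminium V stop (74 mm high), at -y the black housing (y -150 to -50 mm, 60 mm high) with two upright squeeze posts. Jaw and pad are up to 75 mm high; the toothed bar runs out at the back to y = -195 mm.
- bed (a point): The point on the base plate (8 mm up) where the centre of the clamped tumbler's underside is when it touches both cheeks of the V stop; at clamp y = +105 mm. Axes as the clamp's.
- handle_closed_mid (a point): Fixed point 100 mm up, midway between the outer faces of the two squeeze posts when fully squeezed. Axes as the clamp's. Posts: 24 mm wide (x), 12 thick (y), tops 118 mm up. Outer face of the fixed post, nearer the jaw: y = +16 mm from here; of the trigger, the other one: y = -30 mm free, -16 mm fully squeezed. Beyond these faces nothing is higher than 76 mm for 60 mm.
- trigger_top (a point): Centre of the top of the trigger post; moves with it.
- trigger (a joint): Trigger travel in m: 0 free, 0.014 fully squeezed towards the fixed post. A spring returns it (5 N free, 8 N squeezed); driving the jaw adds 4 N plus the pad's force. Squeezing carries the jaw forward; on return a ratchet holds the jaw. Teeth 6 mm apart: a full squeeze after a full return advances the jaw 12 mm (the first one 8 to 14 mm).
- jaw (a joint): Travel in m of the jaw and its toothed bar towards the V stop, 0 to 0.075. At 0 the uncompressed pad face is 45 mm from the wall of a tumbler that touches the stop. It cannot be backed off.
- pad (a joint): How far in m the spring plunger of the rubber pad is pushed into the jaw: 0 free, 0.030 its end. 0.8 N per mm.
- pad_face (a point): Centre of the pad's front face (30 mm wide, 18 mm high, 65 mm above the worktop), which bears on the lower tumbler's straight collar.
- jam_jar: Bystander: jam jar, 65 mm across, 83 mm high. Origin under its centre.
- coffee_pod: Bystander: coffee pod, 49 mm across, 43 mm high. Origin under its centre.
- salt_shaker: Bystander: salt shaker, 44 mm across, 90 mm high. Origin under its centre.
- milk_cap: Bystander: plastic bottle cap lying flat, 38 mm across, 12 mm high. Origin under its centre.
- candle_jar: Bystander: glass candle jar, 76 mm across, 90 mm high. Origin under its centre.
Things that resemble listed ones, but are neither listed nor needed, are in the scene too. What is shaped like the tumbler_loose but blue is not meant. What is shaped like the tumbler_clamp but green is not meant.

How it is judged:
By the outcome, as a careful person would: the job done as asked, in the order asked, and still so for the second after the job is handed in, while the arm keeps its last pose, push and grip.
It also fails if it takes over 51 s, if anything falls off the work surface, if the arm or the gripper's body presses on something with over 40 N, if the wrist force passes 120 N, or if a joint passes its speed limit or range.

### The arm

A 6-joint arm with a two-finger parallel gripper is mounted at the origin on a cart in front of the work surface, level with it; the furniture and walls round the work are solid. World frame = base frame: x ahead of the robot, y to its left, z up, the work surface at z = 0. Lengths are in m, angles in rad, forces in N, time in s.
With the tool pointing down it reaches from about 0.275 to 1 m from the base axis. Payload 8.4 kg.
Tool frame: the origin (TCP) lies midway between the tips of the shut fingers; the grasp point (between the pads) lies 19 mm behind it; x points along the fingers, z is the direction in which the jaws open and shut, and the axes are right-handed (so a half turn about x gives the same grasp; the last joint's range is limited). The gripper opens to 85 mm and grips with 20 to 120 N. Pads are 22 mm wide; open, the fingers measure 114 mm over their backs; the gripper's body (76 mm by 85 mm) begins 54 mm behind the grasp point. The pads swing forward as they close: fully open they stand 13 mm farther back than shut.
Start: joints at [1.346, 0.353, 1.633, -0, 1.155, -0.002], TCP at [0.138, 0.61, 0.231] pointing down, gripper open.
Joint ranges: [-2.63, 2.63], [-0.92, 2.1], [0.06, 2.66], [-1.3, 4.44], [0, 2.69], [-3.02, 3.02]. Speed limits (rad/s): [2.22, 2.22, 2.79, 3.14, 3.14, 3.14].

### API

Orientations are given as a rotation vector (axis times angle).
In Python, from cell import robot gives the robot as it stands.
- The arm moves only by the tool send_rows, never from a script. Its argument "rows" is a list of rows, each an object of numbers: "dx", "dy", "dz": the shift along the world's x, y, z in mm; "wx", "wy", "wz": the turn, a rotation vector about the world's x, y, z in degrees. In form: [{"dx": .., "dy": .., "dz": .., "wx": .., "wy": .., "wz": ..}, ...]. A call has 1 to 5 rows; each row is the pose to reach, as a shift and turn from the pose measured when the call began; what a row does not reach only later rows make up. A row lasts 1/10 s, in which the tool goes at most 50 mm and 8.59 degrees, less where a joint would pass 70% of its speed; a pose out of reach is approached as far as the arm can. A call with a gripper value outside its range is refused whole. "claw" is the closure, from 0 (fully open) to 1 (shut), set as the call begins (left out, the last holds). The fingers move at their own pace and stop on an object; "squeeze" is the grip in N (left out, the last holds). Time passes only in rows, so rows that repeat a pose let the fingers close. It gives the time, the measured TCP pose, the force and the opening at its end, in the units of the state.
- robot.observe(): the state, without advancing time (a new reading comes with each control period).
- robot.capture(name): name is "side" or "top" or "wrist"; returns a dict with "image" (480x640x3 uint8, red, green, blue), "mtx" (3x3 intrinsics, pixels), "D" ([k1, k2, p1, p2, k3] as OpenCV has them; the pictures are not rectified), "rvec" (rotation vector, rad) and "tvec" (3), from world to camera coordinates, as OpenCV has them. Camera axes: x right, y down, z forward; pixel columns grow to the right and rows downward; lengths in m; the calibration is good to about 2 mm. A picture is of the moment at which its call begins. There is no depth.
- robot.job_done(): hands the job in, once; it reports no verdict.
Trained networks look in a picture, given as the dict that the camera call returned (one of the last four; its "shot" number tells which), for a name from the list of things; names that differ only in an ending like _2 or _b are one class to them, and where a whole thing is asked for, a point or a joint stands for the part that bears it (a point fixed in the world has none). Each returns a list of dicts, best first, with "p" (0 to 1); they miss things now and then, are a little off and sometimes report something else, mostly with a low value. They report only what shows in the picture. A call takes as long as a camera call. They do not tell look-alikes from the thing itself.
- robot.boxes_of(target, picture): "position" ([x, y, z] in m, in the coordinates of the camera as it stood for that picture, good to about 4 mm: the middle of the surface that is visible of it).
The state is a dict: "t": time; "joints": joint angles; "joint_vel": joint speeds; "joint_torque": joint torques, N m; "position": TCP position; "orientation": TCP orientation; "contact_force": force on the tool from outside, world axes, zero at the start; "ft_torque": the same for the moment, N m; "opening": finger opening in m.
Only numpy, scipy, OpenCV 4.12 (cv2) and the standard library are available. Lean on these libraries where they do the work, as an engineer would, in place of code of your own. Each camera call takes 0.05 s, during which the arm holds its last target.

## Working session

There is one attempt and no reset: what is moved stays moved. The work goes in short steps, Python scripts to look and compute and a tool call to move; the robot and the scene stay as the last step left them, time stands still between calls to the robot, and variables do not carry over. Pictures are saved under pics/ and viewed, and the job is handed in when it is done.

Besides the shell and the picture viewer there is one more tool, called after "Request:" as name(argument=value, ...) on one line, values as JSON. send_rows: Moves the arm, as the interface text tells. Its arguments: {"type":"object","properties":{"rows":{"type":"array"},"claw":{"type":"number"},"squeeze":{"type":"number"}},"required":["rows"]}

```bash
ls; mkdir -p pics; cat > h.py <<'E'
import numpy as np, cv2
from cell import robot
def cap(n,f=None):
    c=robot.capture(n)
    if f: cv2.imwrite('pics/'+f+'.png',c['image'][:,:,::-1])
    return c
def c2w(c,p):
    R,_=cv2.Rodrigues(np.array(c['rvec'],float)); return R.T@(np.array(p)-np.array(c['tvec']).ravel())
def proj(c,P):
    return cv2.projectPoints(np.array(P,float).reshape(-1,3),np.array(c['rvec'],float),np.array(c['tvec'],float),np.array(c['mtx']),np.array(c['D'],float))[0].reshape(-1,2)
def ray(c,uv,z):
    u=cv2.undistortPoints(np.array(uv,float).reshape(-1,1,2),np.array(c['mtx']),np.array(c['D'],float)).reshape(-1,2)
    R,_=cv2.Rodrigues(np.array(c['rvec'],float)); o=-R.T@np.array(c['tvec']).ravel()
    d=np.c_[u,np.ones(len(u))]@R
    return o+d*((z-o[2])/d[:,2])[:,None]
E
python3 - <<'E'
from h import *
np.set_printoptions(precision=4,suppress=True)
for n in ['top','side']:
    c=cap(n,n+'0')
    for t in ['tumbler_loose','clamp','trigger','jaw','pad_face','jam_jar','coffee_pod','salt_shaker','milk_cap','candle_jar']:
        for d in robot.boxes_of(t,c):
            w=c2w(c,d['position']); print(n,t,round(d['p'],2),w,proj(c,w)[0].round())
print(robot.observe())
E
```

```text
pics
top tumbler_loose 0.89 [0.517  0.2617 0.0384] [242. 253.]
top tumbler_loose 0.71 [0.4702 0.0938 0.0302] [299. 270.]
top clamp 0.76 [ 0.4841 -0.147   0.008 ] [379. 267.]
top trigger 0.62 [ 0.5043 -0.2341  0.1141] [415. 256.]
top jaw 0.72 [ 0.4835 -0.1422  0.0686] [380. 265.]
top pad_face 0.44 [ 0.4706 -0.1104  0.0695] [369. 269.]
top jam_jar 0.72 [ 0.6975 -0.1235  0.0827] [374. 191.]
top coffee_pod 0.58 [ 0.6973 -0.344   0.0419] [446. 196.]
top salt_shaker 0.47 [ 0.6899 -0.234   0.0702] [411. 195.]
top salt_shaker 0.15 [ 0.4841 -0.1476  0.0084] [380. 267.]
top milk_cap 0.48 [ 0.6437 -0.1157  0.0116] [369. 214.]
top candle_jar 0.7 [0.4975 0.4362 0.0412] [182. 259.]
side tumbler_loose 0.76 [0.4627 0.0768 0.0537] [276. 259.]
side tumbler_loose 0.56 [0.5037 0.245  0.0544] [265. 229.]
side clamp 0.96 [ 0.4798 -0.2028  0.0285] [336. 323.]
side clamp 0.26 [0.505  0.2442 0.0505] [266. 230.]
side trigger 0.69 [ 0.4784 -0.2008  0.0272] [335. 324.]
side trigger 0.57 [ 0.6986 -0.3652  0.0331] [463. 331.]
side trigger 0.54 [ 0.5031 -0.2469  0.0957] [357. 306.]
side jaw 0.92 [ 0.4795 -0.1469  0.0494] [324. 302.]
side pad_face 0.47 [ 0.4674 -0.1088  0.0651] [311. 290.]
side jam_jar 0.62 [ 0.6925 -0.1468  0.0549] [399. 275.]
side salt_shaker 0.69 [ 0.686  -0.246   0.0494] [423. 298.]
side milk_cap 0.59 [ 0.6335 -0.1137  0.0089] [371. 291.]
side candle_jar 0.69 [0.484  0.4099 0.0594] [239. 209.]
side candle_jar 0.41 [ 0.6975 -0.3677  0.0332] [464. 332.]
{'t': 1.1, 'joints': array([ 1.3456,  0.353 ,  1.6334, -0.    ,  1.1552, -0.0024]), 'joint_vel': array([ 0.0007, -0.0002, -0.0002, -0.0003,  0.0029,  0.0008]), 'joint_torque': array([ -0.0004, -60.5177, -34.244 ,  -0.0002,   0.0014,   0.    ]), 'position': array([0.1381, 0.6096, 0.2313]), 'orientation': array([-1.0435,  1.3063,  1.0435]), 'contact_force': array([-0.0825, -0.6899, -0.0512]), 'ft_torque': array([ 0.0331, -0.0235, -0.0008]), 'opening': 0.08525203890144795}
```

View pics/top0.png

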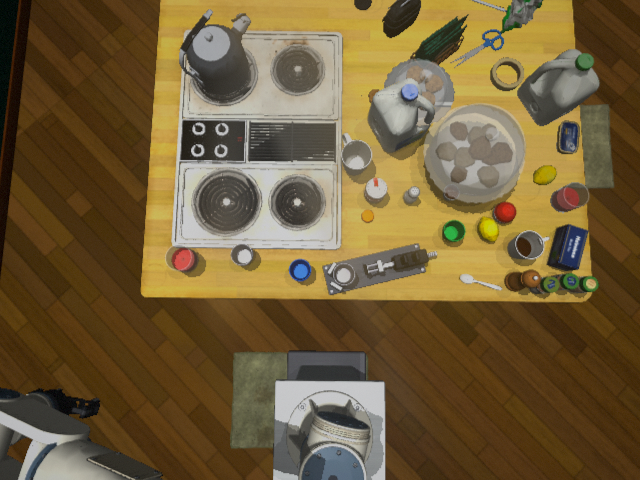

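View pics/side0.png

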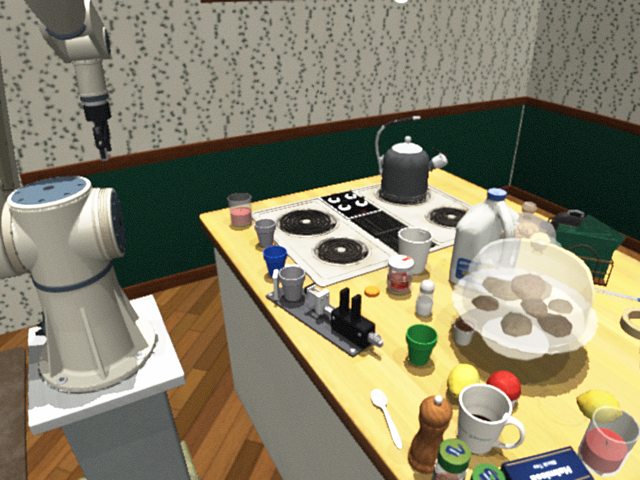

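```bash
python3 - <<'E'
import cv2
a=cv2.imread('pics/top0.png')
cv2.imwrite('pics/c1.png',cv2.resize(a[200:330,210:460],None,fx=3.2,fy=3.2,interpolation=cv2.INTER_CUBIC))
E
```

```text
(no output)
```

View pics/c1.png

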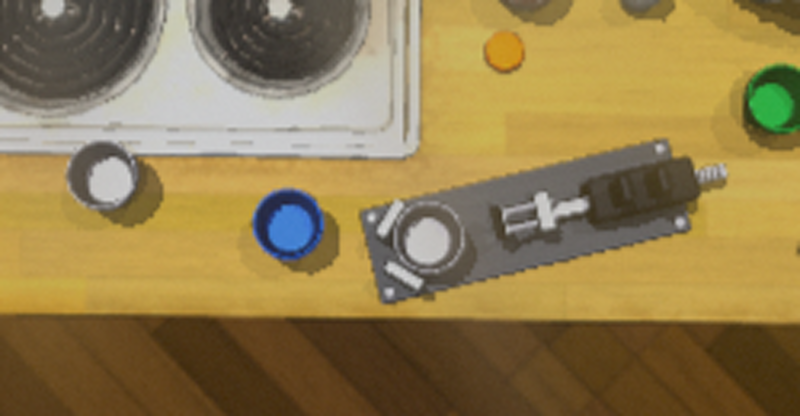

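Candidates: steel cup at top px (243,255); blue cup (300,270), not it; green cup (453,232), not it; steel cup in the clamp (344,275), the target's partner. The loose one is the steel cup at (243,255), left of the clamp, and the crop shows plain grey metal.

```bash
python3 - <<'E'
from h import *
np.set_printoptions(precision=4,suppress=True)
c=cap('top')
print('loose rim',ray(c,[242.3,254.7],.07), 'clamp rim',ray(c,[344,275],.078))
cr=lambda u,v:[210+u/3.2,200+v/3.2]
print('plate corners',ray(c,[cr(360,210),cr(388,302),cr(690,228),cr(664,142)],.008))
o=robot.observe();print(cv2.Rodrigues(o['orientation'])[0],o['t'])
w=cap('wrist','w0');R=cv2.Rodrigues(np.array(w['rvec']))[0];print('cam pos',-R.T@w['tvec'],'axes',R, w['mtx'],o['position'])
E
```

```text
loose rim [[0.5088 0.2555 0.07  ]] clamp rim [[ 0.453  -0.0372  0.078 ]]
plate corners [[ 0.4857  0.0241  0.008 ]
 [ 0.4003 -0.0029  0.008 ]
 [ 0.4722 -0.2855  0.008 ]
 [ 0.5533 -0.2626  0.008 ]]
[[ 0.     -0.9753  0.2209]
 [ 0.      0.2209  0.9753]
 [-1.     -0.      0.    ]] 1.15
cam pos [0.0602 0.628  0.3736] axes [[ 0.2208  0.9753  0.0004]
 [ 0.927  -0.21    0.3108]
 [ 0.3032 -0.0682 -0.9505]] [[397.6497   0.     309.5162]
 [  0.     397.6497 237.1944]
 [  0.       0.       1.    ]] [0.1381 0.6096 0.2313]
```

View pics/w0.png

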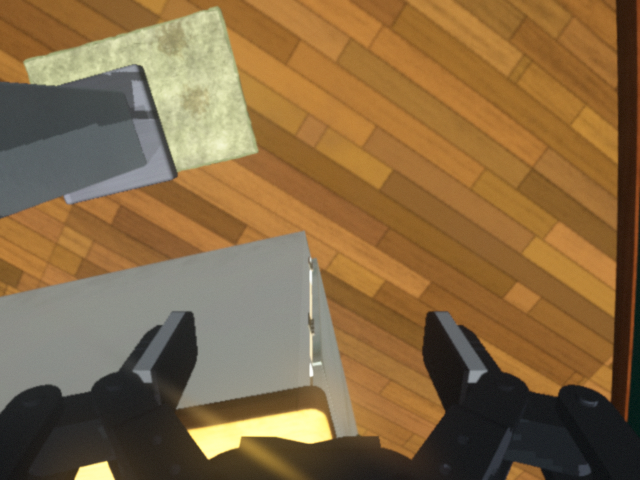

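Request:
send_rows(rows=[{"dx": 33, "dy": -32, "dz": 0, "wz": 5}, {"dx": 66, "dy": -64, "dz": 0, "wz": 10}, {"dx": 100, "dy": -96, "dz": 0, "wz": 15}, {"dx": 134, "dy": -128, "dz": 0, "wz": 21}, {"dx": 168, "dy": -160, "dz": 0, "wz": 26.6}], claw=0)

```text
invalid input at $.rows[0]: expected keys dx, dy, dz, wx, wy, wz
```

Request:
send_rows(rows=[{"dx": 33, "dy": -32, "dz": 0, "wx": 0, "wy": 0, "wz": 5}, {"dx": 66, "dy": -64, "dz": 0, "wx": 0, "wy": 0, "wz": 10}, {"dx": 100, "dy": -96, "dz": 0, "wx": 0, "wy": 0, "wz": 15}, {"dx": 134, "dy": -128, "dz": 0, "wx": 0, "wy": 0, "wz": 21}, {"dx": 168, "dy": -160, "dz": 0, "wx": 0, "wy": 0, "wz": 26.6}], claw=0)

```text
t: 1.7
position: [0.3072, 0.4482, 0.2315]
orientation: [-1.388, 1.082, 1.388]
contact_force: [0.5, 0.2, 0.1]
opening: 0.0854
```

Request:
send_rows(rows=[{"dx": 35, "dy": -33, "dz": 0, "wx": 0, "wy": 0, "wz": 0}, {"dx": 70, "dy": -66, "dz": 0, "wx": 0, "wy": 0, "wz": 0}, {"dx": 105, "dy": -99, "dz": 0, "wx": 0, "wy": 0, "wz": 0}, {"dx": 140, "dy": -133, "dz": 0, "wx": 0, "wy": 0, "wz": 0}, {"dx": 175, "dy": -167, "dz": 0, "wx": 0, "wy": 0, "wz": 0}])

```text
t: 2.2
position: [0.4834, 0.2797, 0.2317]
orientation: [-1.388, 1.081, 1.388]
contact_force: [-0.5, 1.3, -0.2]
opening: 0.0854
```

Request:
send_rows(rows=[{"dx": 14, "dy": -13, "dz": 0, "wx": 0, "wy": 0, "wz": 0}, {"dx": 27, "dy": -26, "dz": 0, "wx": 0, "wy": 0, "wz": 0}, {"dx": 27, "dy": -26, "dz": 0, "wx": 0, "wy": 0, "wz": 0}])

```text
t: 2.5
position: [0.5119, 0.2521, 0.2317]
orientation: [-1.387, 1.083, 1.385]
contact_force: [-0.1, 0.7, -0.1]
opening: 0.0854
```

```bash
python3 - <<'E'
from h import *
np.set_printoptions(precision=4,suppress=True)
c=cap('wrist','w1')
for d in robot.boxes_of('tumbler_loose',c):
    w=c2w(c,d['position']); print(round(d['p'],2),w,proj(c,w)[0].round())
o=robot.observe();print(o['position'],o['t'],proj(c,[[.509,.2555,.07],o['position']]))
E
```

```text
0.85 [0.4661 0.0848 0.0478] [116. 102.]
0.82 [0.517  0.2596 0.0381] [315. 211.]
[0.5103 0.2536 0.2316] 2.6 [[313.3026 210.5133]
 [311.9329 312.385 ]]
```

View pics/w1.png

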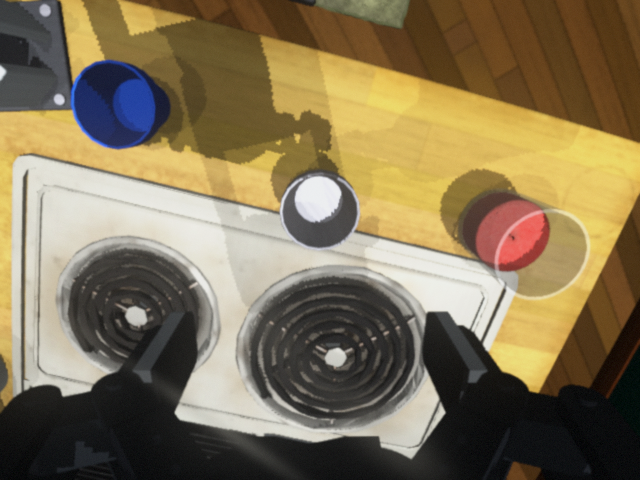

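```bash
cat >> h.py <<'E'
def circ(c,ctr,r,n=60):
    a=np.linspace(0,2*np.pi,n); return proj(c,np.c_[ctr[0]+r*np.cos(a),ctr[1]+r*np.sin(a),np.full(n,ctr[2])])
def overlay(c,circles,box,f,name,pts=[],circimg=True):
    im=c['image'][:,:,::-1].copy(); x0,y0,x1,y1=box
    im=cv2.resize(im[y0:y1,x0:x1],None,fx=f,fy=f,interpolation=cv2.INTER_CUBIC)
    for (ctr,r,col) in circles:
        p=((circ(c,ctr,r)-[x0,y0]+.5)*f).astype(int); cv2.polylines(im,[p.reshape(-1,1,2)],True,col,1)
    for P,col in pts:
        q=((proj(c,P)[0]-[x0,y0]+.5)*f).astype(int); cv2.drawMarker(im,tuple(int(v) for v in q),col,0,12,1)
    cv2.imwrite('pics/'+name+'.png',im)
E
python3 - <<'E'
from h import *
np.set_printoptions(precision=4,suppress=True)
c=cap('wrist')
import pickle; pickle.dump(c,open('w1.pkl','wb'))
ctr=ray(c,[319,210],.07)[0];print(ctr)
overlay(c,[(ctr,.032,(0,0,255))],(260,150,380,270),5,'w1c')
E
```

```text
[0.5057 0.2613 0.07  ]
```

View pics/w1c.png

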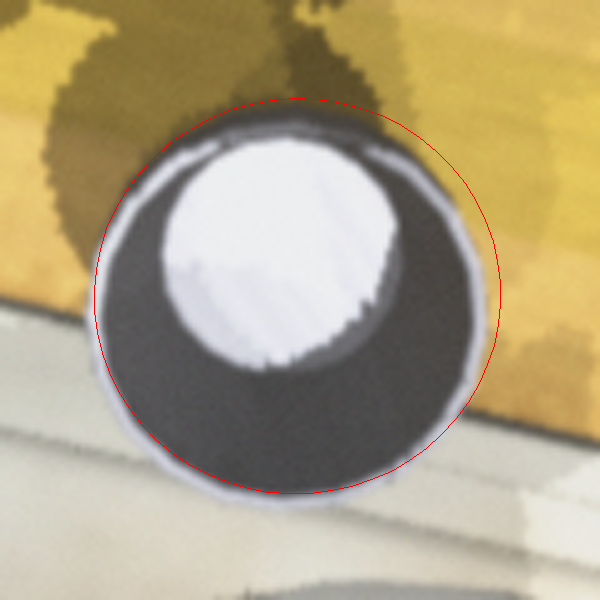

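```bash
python3 - <<'E'
from h import *
np.set_printoptions(precision=4,suppress=True)
import pickle; c=pickle.load(open('w1.pkl','rb'))
ctr=ray(c,[317.3,212.3],.07)[0]
o=robot.observe();print(ctr,o['position'],o['t'],ctr-o['position'])
overlay(c,[(ctr,.032,(0,0,255)),(ctr,.0295,(0,255,0))],(260,150,380,270),5,'w1d')
R=cv2.Rodrigues(o['orientation'])[0];print(R)
for b in (0,.013,.019+.013):
  print(b,[proj(c,o['position']+R@np.array([-b,y,s*.0426]))[0].round(0) for s in(-1,1) for y in (-.011,.011)])
E
```

```text
[0.5078 0.2605 0.07  ] [0.51   0.254  0.2317] 2.65 [-0.0022  0.0064 -0.1617]
[[ 0.0004 -0.9699 -0.2435]
 [ 0.0009 -0.2435  0.9699]
 [-1.     -0.0006  0.0008]]
0 [array([206., 338.]), array([201., 290.]), array([412., 338.]), array([416., 290.])]
0.013 [array([197., 357.]), array([192., 305.]), array([420., 357.]), array([425., 305.])]
0.032 [array([183., 390.]), array([175., 334.]), array([434., 390.]), array([441., 333.])]
```

View pics/w1d.png

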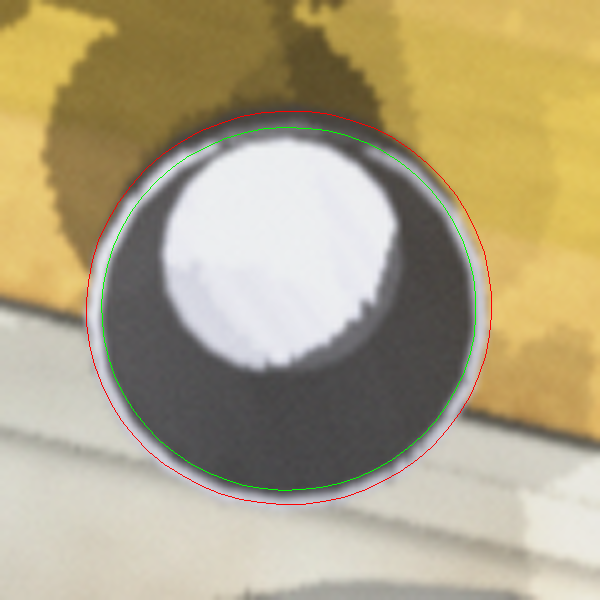

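Rim centred at about px (317,212), giving (0.5075, 0.2605); descending so that only the tips hold the collar.

Request:
send_rows(rows=[{"dx": -2.5, "dy": 6.5, "dz": -40, "wx": 0, "wy": 0, "wz": 0}, {"dx": -2.5, "dy": 6.5, "dz": -85, "wx": 0, "wy": 0, "wz": 0}, {"dx": -2.5, "dy": 6.5, "dz": -130, "wx": 0, "wy": 0, "wz": 0}, {"dx": -2.5, "dy": 6.5, "dz": -165, "wx": 0, "wy": 0, "wz": 0}, {"dx": -2.5, "dy": 6.5, "dz": -184, "wx": 0, "wy": 0, "wz": 0}])

```text
t: 3.15
position: [0.5049, 0.2607, 0.0448]
orientation: [-1.388, 1.084, 1.392]
contact_force: [0.4, -0.9, 0.0]
opening: 0.0855
```

Request:
send_rows(rows=[{"dx": 0, "dy": 0, "dz": 0, "wx": 0, "wy": 0, "wz": 0}])

```text
t: 3.25
position: [0.5025, 0.2608, 0.0424]
orientation: [-1.388, 1.088, 1.395]
contact_force: [0.1, -0.4, 0.0]
opening: 0.085
```

```bash
python3 - <<'E'
from h import *
c=cap('wrist','w2');o=robot.observe();print(o['position'],o['contact_force'],o['t'])
E
```

```text
[0.50291875 0.26108588 0.04344492] [-0.29765246  0.06203553 -1.1912466 ] 3.3
```

View pics/w2.png

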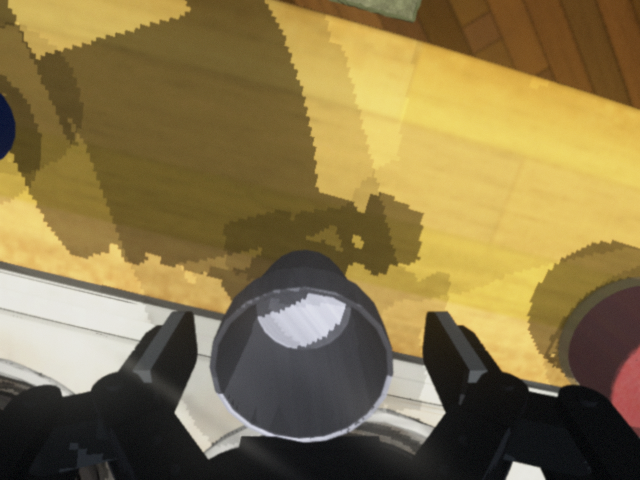

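```bash
python3 - <<'E'
from h import *
c=cap('wrist');o=robot.observe();p=o['position'];print(p,o['t'],o['joint_vel'])
R=cv2.Rodrigues(o['orientation'])[0];print(R)
ctr=ray(c,[301.5,362],.07)[0];print(ctr)
overlay(c,[(ctr,.032,(0,0,255)),(ctr,.0295,(0,255,0))],(180,230,460,460),2.5,'w2d',[(p+R@np.array([-.013,0.0,s*.0426]),(0,255,255)) for s in (-1,1)])
E
```

```text
[0.50403516 0.26141477 0.04475006] 3.35 [-0.00636305 -0.0278247  -0.0193997  -0.00319536  0.00282768  0.00030192]
[[-4.30502986e-03 -9.69227784e-01 -2.46127954e-01]
 [-1.17218839e-03 -2.46125175e-01  9.69237342e-01]
 [-9.99990046e-01  4.46110403e-03 -7.65413331e-05]]
[0.50674252 0.26014086 0.07      ]
```

View pics/w2d.png

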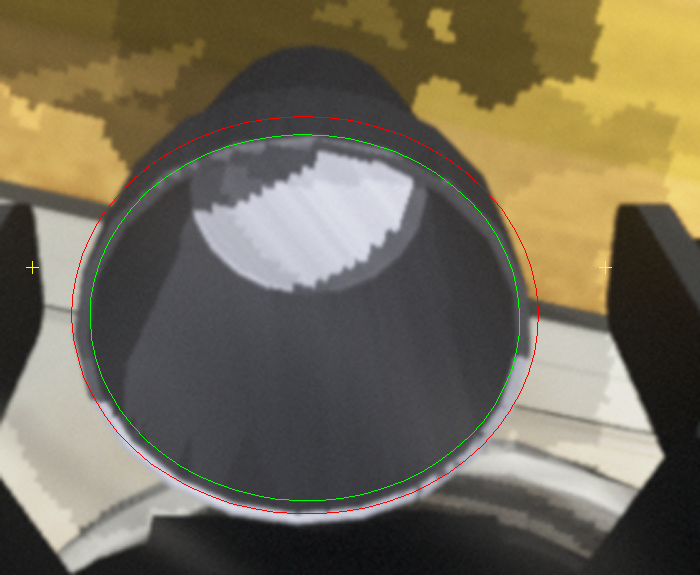

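Request:
send_rows(rows=[{"dx": 4, "dy": -2, "dz": 1, "wx": 0, "wy": 0, "wz": 0}, {"dx": 4, "dy": -2, "dz": 2, "wx": 0, "wy": 0, "wz": 0}, {"dx": 4, "dy": -2, "dz": 2, "wx": 0, "wy": 0, "wz": 0}])

```text
t: 3.65
position: [0.509, 0.2598, 0.0481]
orientation: [-1.389, 1.083, 1.392]
contact_force: [0.0, 0.2, 0.2]
opening: 0.0854
```

Request:
send_rows(rows=[{"dx": 0, "dy": 0, "dz": 0, "wx": 0, "wy": 0, "wz": 0}, {"dx": 0, "dy": 0, "dz": 0, "wx": 0, "wy": 0, "wz": 0}, {"dx": 0, "dy": 0, "dz": 0, "wx": 0, "wy": 0, "wz": 0}, {"dx": 0, "dy": 0, "dz": 0, "wx": 0, "wy": 0, "wz": 0}, {"dx": 0, "dy": 0, "dz": 0, "wx": 0, "wy": 0, "wz": 0}], claw=0.6, squeeze=30)

```text
t: 4.15
position: [0.5096, 0.2599, 0.0491]
orientation: [-1.389, 1.081, 1.391]
contact_force: [-0.9, -1.4, 8.3]
opening: 0.0629
```

```bash
python3 - <<'E'
from h import *
c=cap('wrist','w3');o=robot.observe();print(o['position'],o['contact_force'],o['t'],o['opening'])
E
```

```text
[0.50960256 0.25992342 0.04912022] [-1.50950843 -1.80637362  9.33267278] 4.2 0.0634307951159307
```

View pics/w3.png

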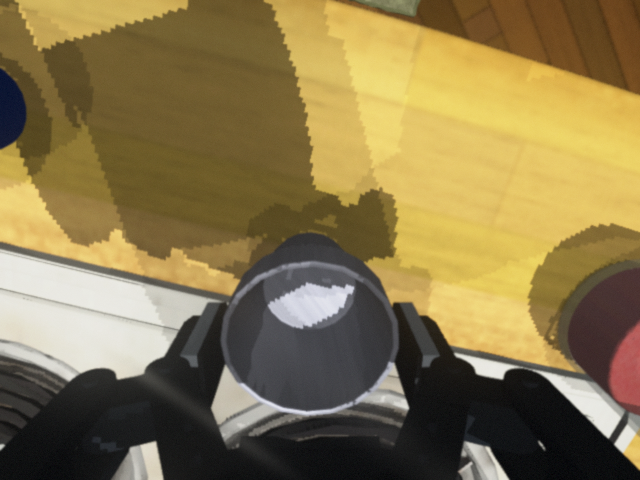

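Request:
send_rows(rows=[{"dx": 0, "dy": 0, "dz": 15, "wx": 0, "wy": 0, "wz": 0}, {"dx": 0, "dy": 0, "dz": 50, "wx": 0, "wy": 0, "wz": 0}, {"dx": 3, "dy": -15, "dz": 95, "wx": 0, "wy": 0, "wz": 0}, {"dx": 6, "dy": -40, "dz": 135, "wx": 0, "wy": 0, "wz": 0}, {"dx": 10, "dy": -75, "dz": 165, "wx": 0, "wy": 0, "wz": 0}])

```text
t: 4.7
position: [0.5202, 0.1853, 0.2177]
orientation: [-1.391, 1.077, 1.39]
contact_force: [-0.3, 0.4, -1.4]
opening: 0.063
```

Request:
send_rows(rows=[{"dx": 5, "dy": -45, "dz": 0, "wx": 0, "wy": 0, "wz": 0}, {"dx": 10, "dy": -90, "dz": 0, "wx": 0, "wy": 0, "wz": 0}, {"dx": 15, "dy": -135, "dz": 0, "wx": 0, "wy": 0, "wz": 0}, {"dx": 20, "dy": -175, "dz": 0, "wx": 0, "wy": 0, "wz": 0}, {"dx": 25, "dy": -205, "dz": 0, "wx": 0, "wy": 0, "wz": 0}])

```text
t: 5.2
position: [0.5449, -0.0221, 0.2188]
orientation: [-1.391, 1.078, 1.388]
contact_force: [-0.1, 0.2, -1.1]
opening: 0.0632
```

Request:
send_rows(rows=[{"dx": 0, "dy": 0, "dz": 0, "wx": 0, "wy": 0, "wz": 0}, {"dx": 0, "dy": 0, "dz": 0, "wx": 0, "wy": 0, "wz": 0}])

```text
t: 5.4
position: [0.5448, -0.0227, 0.2194]
orientation: [-1.389, 1.079, 1.387]
contact_force: [0.3, 1.1, -1.6]
opening: 0.063
```

```bash
python3 - <<'E'
from h import *
import pickle
c=cap('wrist','w4');o=robot.observe();print(o['position'],o['contact_force'],o['t'],o['opening'],o['joints'])
pickle.dump((c,o),open('w4.pkl','wb'))
E
```

```text
[ 0.54471063 -0.02183007  0.21922523] [-1.02948602  0.52247902 -2.31472913] 5.45 0.06331865903398905 [-0.04405878  0.24042809  1.8193633   0.00225982  1.07895001 -1.86414087]
```

View pics/w4.png

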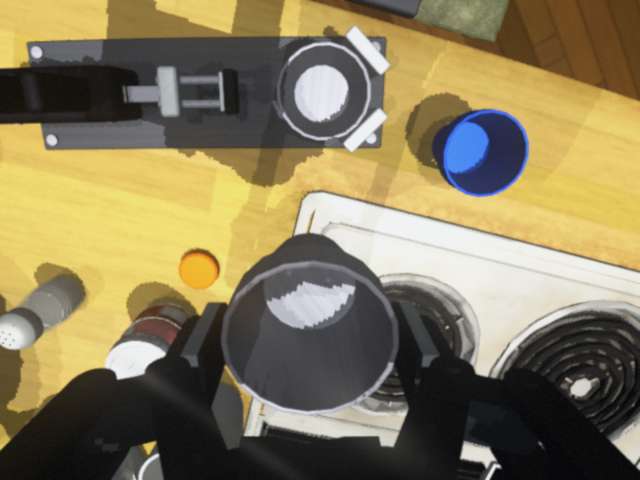

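```bash
python3 - <<'E'
from h import *
np.set_printoptions(precision=4,suppress=True)
import pickle; c,o=pickle.load(open('w4.pkl','rb')); p=o['position']
low=ray(c,[324,90.5],.078)[0]; held=ray(c,[310,338],p[2]+.021)[0]
print('low',low,'held',held,held-p)
q=ray(c,[[36.5,51.5],[52,140.5],[372,138.5]],.008);print(q, q[2]-q[1])
overlay(c,[(low,.032,(0,0,255)),(low,.0295,(0,255,0))],(220,0,420,160),4,'w4d')
overlay(c,[(held,.032,(0,0,255)),(held,.0295,(0,255,0))],(180,230,440,430),3,'w4e')
E
```

```text
low [ 0.4545 -0.0343  0.078 ] held [ 0.5419 -0.0223  0.2402] [-0.0028 -0.0005  0.021 ]
[[ 0.4775 -0.2737  0.008 ]
 [ 0.5485 -0.2556  0.008 ]
 [ 0.4794  0.018   0.008 ]] [-0.0691  0.2737  0.    ]
```

View pics/w4d.png

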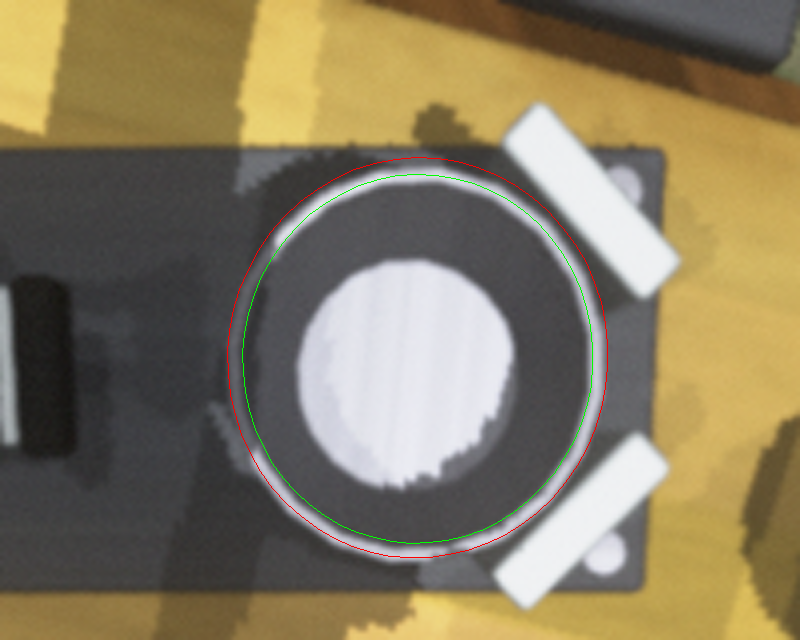

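View pics/w4e.png

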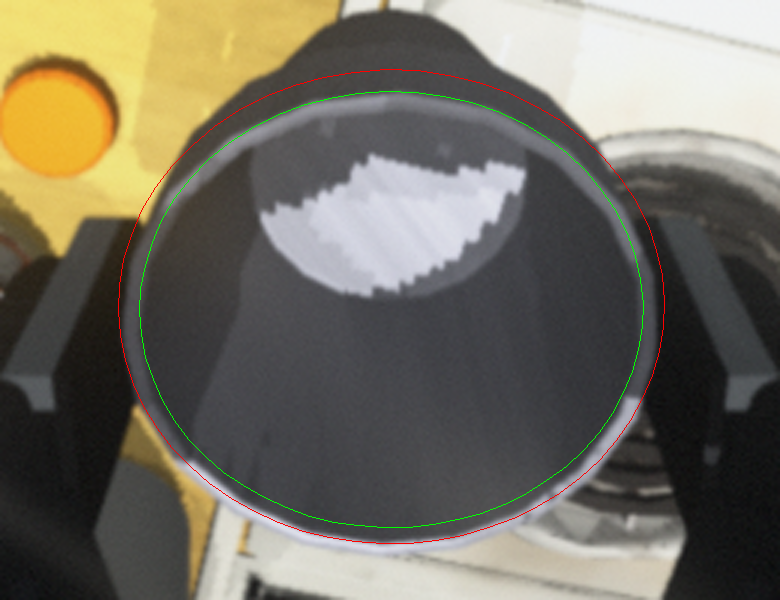

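```bash
python3 - <<'E'
from h import *
np.set_printoptions(precision=4,suppress=True)
from scipy.optimize import least_squares
import pickle; c,o=pickle.load(open('w4.pkl','rb')); p=o['position']
def fit(b,f,lims,c0,r):
    l,rr,t,bo=lims
    tgt=np.array([b[0]+l/f-.5,b[0]+rr/f-.5,b[1]+t/f-.5,b[1]+bo/f-.5])
    def F(x):
        q=circ(c,x,r,200); return np.array([q[:,0].min(),q[:,0].max(),q[:,1].min(),q[:,1].max()])-tgt
    s=least_squares(F,c0); return s.x,s.fun
x,e=fit((180,230),3,(122,657,93,550),[.5419,-.0223,.24],.032);print(x-p,e)
x,e=fit((180,230),3,(140,641,110,530),[.5419,-.0223,.24],.0295);print(x-p,e)
x,e=fit((220,0),4,(228,604,158,557),[.4545,-.0343,.078],.032);print(x,e)
E
```

```text
[0.0007 0.0001 0.0185] [ 0.3898 -0.3896 -0.4174  0.4898]
[-0.0003  0.      0.0193] [ 1.0479 -1.0476 -1.1281  1.3086]
[ 0.4545 -0.0345  0.0761] [-0.2045  0.2047  0.1892 -0.2002]
```

Request:
send_rows(rows=[{"dx": -30, "dy": -4, "dz": 0, "wx": 0, "wy": 0, "wz": 0}, {"dx": -60, "dy": -8, "dz": -10, "wx": 0, "wy": 0, "wz": 0}, {"dx": -85, "dy": -12, "dz": -25, "wx": 0, "wy": 0, "wz": 0}, {"dx": -90, "dy": -12.5, "dz": -50, "wx": 0, "wy": 0, "wz": 0}, {"dx": -90, "dy": -12.5, "dz": -60, "wx": 0, "wy": 0, "wz": 0}])

```text
t: 5.95
position: [0.4527, -0.0331, 0.158]
orientation: [-1.389, 1.078, 1.391]
contact_force: [1.6, -0.5, -1.2]
opening: 0.063
```

Request:
send_rows(rows=[{"dx": 0, "dy": 0, "dz": 0, "wx": 0, "wy": 0, "wz": 0}, {"dx": 0, "dy": 0, "dz": 0, "wx": 0, "wy": 0, "wz": 0}, {"dx": 0, "dy": 0, "dz": 0, "wx": 0, "wy": 0, "wz": 0}])

```text
t: 6.25
position: [0.4538, -0.0328, 0.1588]
orientation: [-1.391, 1.077, 1.39]
contact_force: [-0.3, 0.9, -0.9]
opening: 0.0633
```

```bash
python3 - <<'E'
from h import *
c=cap('wrist','w5');o=robot.observe();print(o['position'],cv2.Rodrigues(o['orientation'])[0],o['contact_force'],o['t'],o['opening'])
E
```

```text
[ 0.45377396 -0.03292464  0.15883846] [[ 0.00218757 -0.96891487 -0.24738472]
 [ 0.00221512 -0.24738001  0.96891601]
 [-0.99999515 -0.00266756  0.0016051 ]] [ 0.55105708 -0.4891521  -1.26933001] 6.3 0.06290415520344511
```

View pics/w5.png

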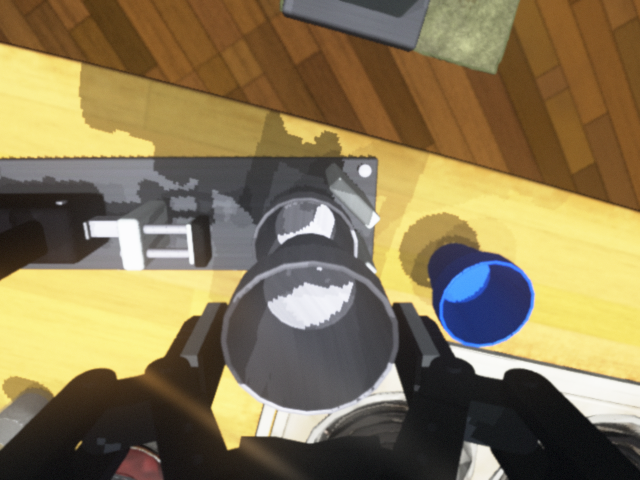

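Request:
send_rows(rows=[{"dx": 0.7, "dy": -1.5, "dz": -8, "wx": 0, "wy": 0, "wz": 0}, {"dx": 0.7, "dy": -1.5, "dz": -20, "wx": 0, "wy": 0, "wz": 0}, {"dx": 0.7, "dy": -1.5, "dz": -32, "wx": 0, "wy": 0, "wz": 0}, {"dx": 0.7, "dy": -1.5, "dz": -44, "wx": 0, "wy": 0, "wz": 0}, {"dx": 0.7, "dy": -1.5, "dz": -50, "wx": 0, "wy": 0, "wz": 0}])

```text
t: 6.8
position: [0.4535, -0.0344, 0.1071]
orientation: [-1.389, 1.079, 1.392]
contact_force: [-0.1, 0.5, -1.1]
opening: 0.063
```

Request:
send_rows(rows=[{"dx": 0, "dy": 0, "dz": -3, "wx": 0, "wy": 0, "wz": 0}, {"dx": 0, "dy": 0, "dz": -6, "wx": 0, "wy": 0, "wz": 0}, {"dx": 0, "dy": 0, "dz": -9, "wx": 0, "wy": 0, "wz": 0}, {"dx": 0, "dy": 0, "dz": -12, "wx": 0, "wy": 0, "wz": 0}])

```text
t: 7.2
position: [0.4537, -0.0344, 0.0951]
orientation: [-1.389, 1.078, 1.391]
contact_force: [-0.3, -0.3, -0.8]
opening: 0.0631
```

No contact yet; nearly seated.

Request:
send_rows(rows=[{"dx": 0.5, "dy": 0, "dz": -3, "wx": 0, "wy": 0, "wz": 0}, {"dx": 0.5, "dy": 0, "dz": -6, "wx": 0, "wy": 0, "wz": 0}, {"dx": 0.5, "dy": 0, "dz": -9, "wx": 0, "wy": 0, "wz": 0}])

```text
t: 7.5
position: [0.4544, -0.0344, 0.0859]
orientation: [-1.39, 1.078, 1.391]
contact_force: [0.3, -0.6, -1.8]
opening: 0.0633
```

Request:
send_rows(rows=[{"dx": 0, "dy": 0, "dz": -1.5, "wx": 0, "wy": 0, "wz": 0}, {"dx": 0, "dy": 0, "dz": -3, "wx": 0, "wy": 0, "wz": 0}])

```text
t: 7.7
position: [0.4544, -0.0344, 0.0828]
orientation: [-1.39, 1.078, 1.391]
contact_force: [-0.2, -0.6, -0.7]
opening: 0.063
```

```bash
python3 - <<'E'
from h import *
c=cap('wrist','w6');o=robot.observe();print(o['position'],o['contact_force'],o['t'],o['opening'])
E
```

```text
[ 0.45435627 -0.03440653  0.08269951] [-0.28226898  0.40804173 -2.34293136] 7.75 0.06313525839021904
```

View pics/w6.png

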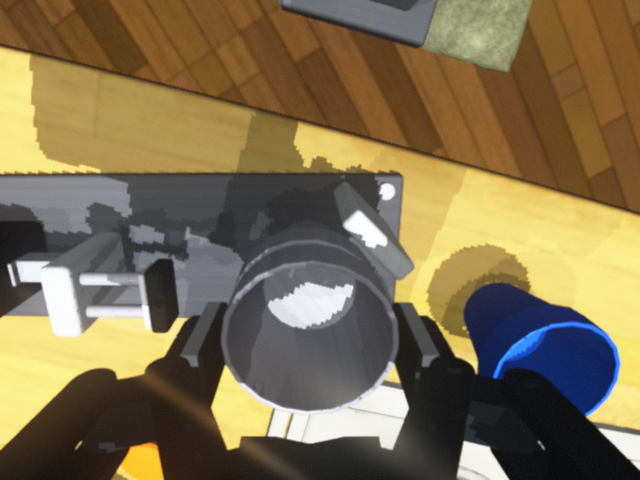

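Request:
send_rows(rows=[{"dx": 0, "dy": 0, "dz": -1, "wx": 0, "wy": 0, "wz": 0}, {"dx": 0, "dy": 0, "dz": -1.5, "wx": 0, "wy": 0, "wz": 0}])

```text
t: 7.95
position: [0.4544, -0.0345, 0.0812]
orientation: [-1.39, 1.078, 1.391]
contact_force: [0.8, -1.0, 0.5]
opening: 0.063
```

Request:
send_rows(rows=[{"dx": 0, "dy": 0, "dz": -1, "wx": 0, "wy": 0, "wz": 0}, {"dx": 0, "dy": 0, "dz": -1.5, "wx": 0, "wy": 0, "wz": 0}])

```text
t: 8.15
position: [0.4552, -0.0344, 0.081]
orientation: [-1.39, 1.077, 1.39]
contact_force: [-5.5, 0.6, 26.1]
opening: 0.063
```

Seated at TCP z 0.081, as expected (32 + 49 mm). Relieving and releasing.

Request:
send_rows(rows=[{"dx": -0.5, "dy": 0, "dz": 1.5, "wx": 0, "wy": 0, "wz": 0}, {"dx": -0.5, "dy": 0, "dz": 1.5, "wx": 0, "wy": 0, "wz": 0}])

```text
t: 8.35
position: [0.4549, -0.0344, 0.0828]
orientation: [-1.391, 1.077, 1.389]
contact_force: [-0.1, -0.7, -1.7]
opening: 0.0635
```

Request:
send_rows(rows=[{"dx": 0, "dy": 0, "dz": 0, "wx": 0, "wy": 0, "wz": 0}, {"dx": 0, "dy": 0, "dz": 0, "wx": 0, "wy": 0, "wz": 0}, {"dx": 0, "dy": 0, "dz": 0, "wx": 0, "wy": 0, "wz": 0}, {"dx": 0, "dy": 0, "dz": 0, "wx": 0, "wy": 0, "wz": 0}, {"dx": 0, "dy": 0, "dz": 0, "wx": 0, "wy": 0, "wz": 0}], claw=0)

```text
t: 8.85
position: [0.4549, -0.0344, 0.0827]
orientation: [-1.39, 1.077, 1.389]
contact_force: [0.1, 0.6, -0.7]
opening: 0.0854
```

```bash
python3 - <<'E'
from h import *
c=cap('wrist','w7');o=robot.observe();print(o['position'],o['contact_force'],o['t'],o['opening'])
E
```

```text
[ 0.45485369 -0.03440691  0.08273487] [-0.07886488 -0.54469614  0.31291066] 8.9 0.0856195932788448
```

View pics/w7.png

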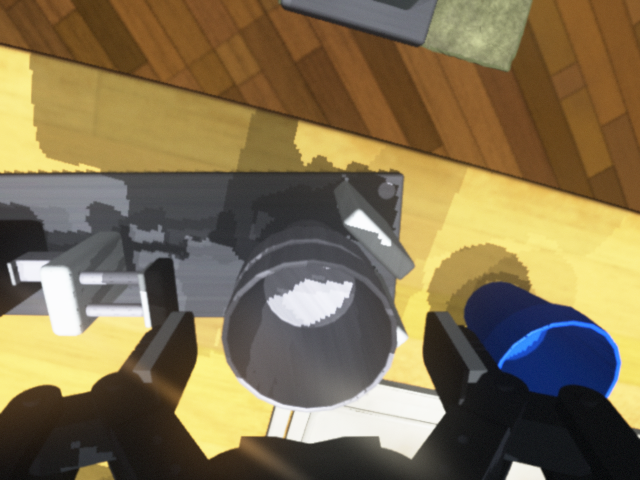

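Request:
send_rows(rows=[{"dx": 0, "dy": 0, "dz": 35, "wx": 0, "wy": 0, "wz": 0}, {"dx": 0, "dy": 0, "dz": 80, "wx": 0, "wy": 0, "wz": 0}, {"dx": 15, "dy": -20, "dz": 120, "wx": 0, "wy": 0, "wz": 0}, {"dx": 40, "dy": -55, "dz": 145, "wx": 0, "wy": 0, "wz": 0}, {"dx": 65, "dy": -95, "dz": 155, "wx": 0, "wy": 0, "wz": 0}])

```text
t: 9.4
position: [0.5219, -0.1303, 0.2414]
orientation: [-1.395, 1.073, 1.386]
contact_force: [0.9, 1.5, 0.4]
opening: 0.0853
```

Request:
send_rows(rows=[{"dx": 20, "dy": -40, "dz": 0, "wx": 0, "wy": 0, "wz": 0}, {"dx": 40, "dy": -60, "dz": 0, "wx": 0, "wy": 0, "wz": 0}, {"dx": 40, "dy": -60, "dz": 0, "wx": 0, "wy": 0, "wz": 0}, {"dx": 40, "dy": -60, "dz": 0, "wx": 0, "wy": 0, "wz": 0}])

```text
t: 9.8
position: [0.5615, -0.1903, 0.2407]
orientation: [-1.393, 1.074, 1.387]
contact_force: [0.4, 0.3, -0.9]
opening: 0.0854
```

```bash
python3 - <<'E'
from h import *
import pickle
c=cap('wrist','w8');o=robot.observe();print(o['position'],o['contact_force'],o['t'],o['joints'])
pickle.dump((c,o),open('w8.pkl','wb'))
for t in ['trigger_top','tumbler_loose','jaw','pad_face']:
    for d in robot.boxes_of(t,c):
        w=c2w(c,d['position']); print(t,round(d['p'],2),w,proj(c,w)[0].round())
E
```

```text
[ 0.56109239 -0.18965659  0.24074247] [ 1.04785527 -0.82067394  0.18897105] 9.85 [-0.33086691  0.29087701  1.69951911  0.00451034  1.14607321 -2.15466476]
trigger_top 0.84 [ 0.50305653 -0.23382609  0.11725608] [265. 126.]
tumbler_loose 0.68 [ 0.68797581 -0.23764594  0.06211881] [224. 324.]
tumbler_loose 0.59 [ 0.45262975 -0.02322098  0.0850609 ] [563. 131.]
jaw 0.89 [ 0.48448954 -0.13932718  0.06486398] [396. 130.]
pad_face 0.86 [ 0.46978024 -0.10738094  0.06931756] [443. 122.]
```

View pics/w8.png

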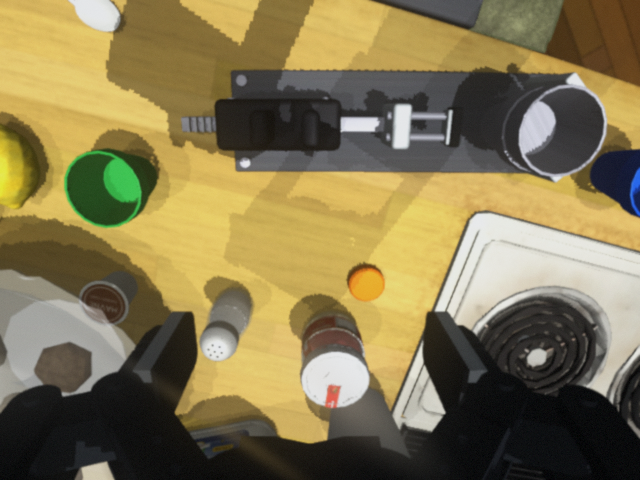

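```bash
python3 - <<'E'
from h import *
np.set_printoptions(precision=4,suppress=True)
import pickle; c,o=pickle.load(open('w8.pkl','rb'))
c['image']=np.clip((c['image']/255.)**.4*255,0,255).astype(np.uint8)
u=np.array([-.2448,.9696,0]);v=np.array([.9696,.2448,0])  # clamp y, clamp x
u=u/np.linalg.norm(u);v=np.array([u[1],-u[0],0])
print('rel',(np.array([.50306,-.23383,0])-[.4545,-.0344,0])@np.c_[u,v])
T=np.array([.50306,-.23383,.118])
pts=[(T+u*a+v*b,(0,255,255)) for a in(-.006,.006,.028,.040) for b in(-.012,.012)]
overlay(c,[],(200,80,360,180),5,'w8d',pts)
E
```

```text
rel [-0.2052 -0.0017]
```

View pics/w8d.png

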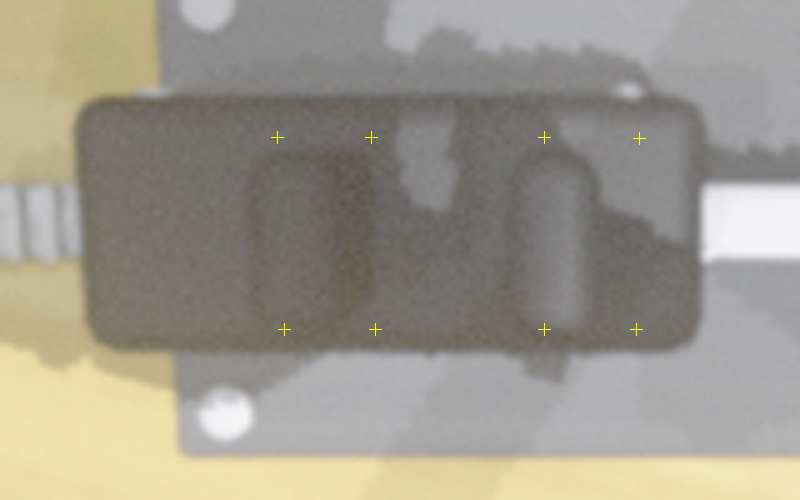

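```bash
python3 - <<'E'
from h import *
np.set_printoptions(precision=4,suppress=True)
import pickle; c,o=pickle.load(open('w8.pkl','rb'))
c['image']=np.clip((c['image']/255.)**.4*255,0,255).astype(np.uint8)
g=c['image'][80:180].astype(float); 
c['image'][80:180]=np.clip((g-60)*2.2,0,255).astype(np.uint8)
u=np.array([-.2448,.9696,0]);u=u/np.linalg.norm(u);v=np.array([u[1],-u[0],0])
T=np.array([.50306,-.23383,.118])-u*.0036+v*.001
print(T,'rel',((T-[.4545,-.0344,0.118])@np.c_[u,v]),'mid',T+u*.024)
pts=[(T+u*a+v*b,(0,255,255)) for a in(-.006,.006,.028,.040) for b in(-.012,.012)]
overlay(c,[],(225,90,335,165),7,'w8e',pts)
E
```

```text
[ 0.5049 -0.2371  0.118 ] rel [-0.2088 -0.0007] mid [ 0.499  -0.2138  0.118 ]
```

View pics/w8e.png

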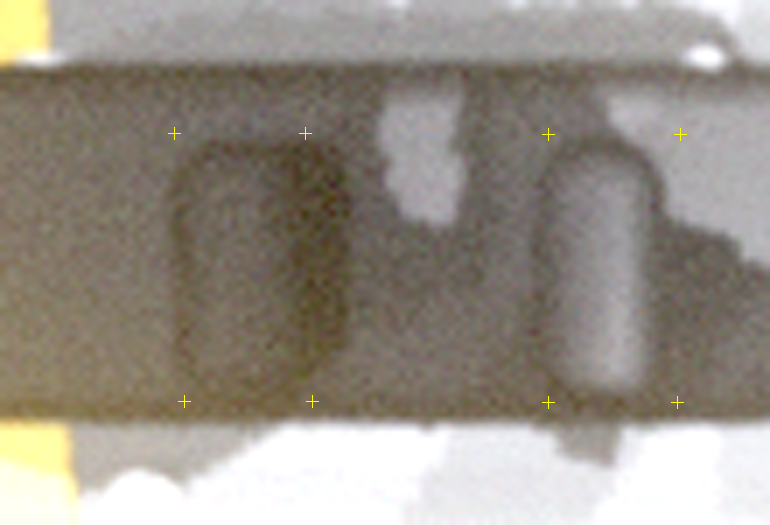

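Request:
send_rows(rows=[{"dx": -25, "dy": -10, "dz": 0, "wx": 0, "wy": 0, "wz": 0}, {"dx": -50, "dy": -20, "dz": -20, "wx": 0, "wy": 0, "wz": 0}, {"dx": -62, "dy": -25, "dz": -45, "wx": 0, "wy": 0, "wz": 0}, {"dx": -62, "dy": -25, "dz": -60, "wx": 0, "wy": 0, "wz": 0}, {"dx": -62, "dy": -25, "dz": -60, "wx": 0, "wy": 0, "wz": 0}])

```text
t: 10.55
position: [0.4977, -0.2134, 0.1799]
orientation: [-1.393, 1.074, 1.39]
contact_force: [1.4, 0.1, 0.3]
opening: 0.0851
```

Request:
send_rows(rows=[{"dx": 0, "dy": 0, "dz": 0, "wx": 0, "wy": 0, "wz": 0}, {"dx": 0, "dy": 0, "dz": 0, "wx": 0, "wy": 0, "wz": 0}])

```text
t: 10.75
position: [0.4982, -0.2132, 0.1807]
orientation: [-1.394, 1.073, 1.389]
contact_force: [-0.1, -0.4, 0.4]
opening: 0.0853
```

```bash
python3 - <<'E'
from h import *
import pickle
c=cap('wrist');o=robot.observe();p=o['position'];print(p,o['t'])
pickle.dump((c,o),open('w9.pkl','wb'))
c['image']=np.clip((c['image']/255.)**.5*255,0,255).astype(np.uint8)
R=cv2.Rodrigues(o['orientation'])[0];print(R)
u=np.array([-.2448,.9696,0]);u=u/np.linalg.norm(u);v=np.array([u[1],-u[0],0])
T=np.array([.4992,-.2145,.118])-.024*u
pts=[(T+u*a+v*b,(0,255,255)) for a in(-.006,.006,.028,.040) for b in(-.012,.012)]
overlay(c,[],(0,120,640,480),1.25,'w9',pts)
E
```

```text
[ 0.49838515 -0.21331749  0.18079986] 10.8
[[ 5.74431536e-03 -9.68150909e-01 -2.50301458e-01]
 [ 2.41840561e-03 -2.50291406e-01  9.68167529e-01]
 [-9.99980577e-01 -6.16679006e-03  9.03628824e-04]]
```

View pics/w9.png

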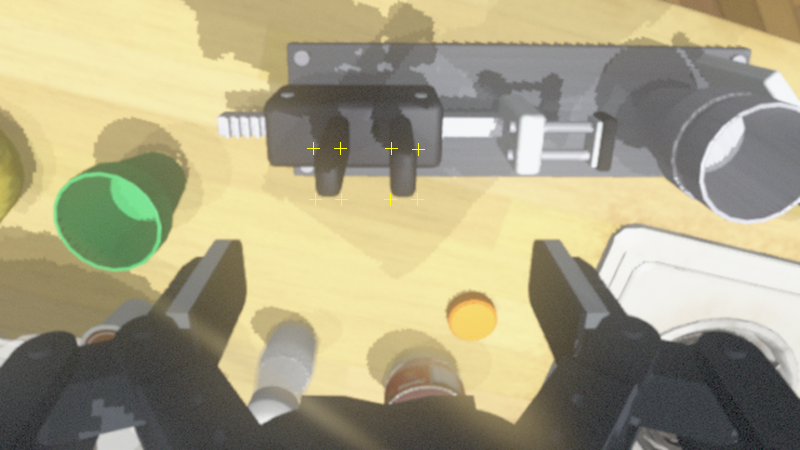

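Request:
send_rows(rows=[{"dx": 0.5, "dy": -1, "dz": -20, "wx": 0, "wy": 0, "wz": 0}, {"dx": 0.5, "dy": -1, "dz": -45, "wx": 0, "wy": 0, "wz": 0}, {"dx": 0.5, "dy": -1, "dz": -70, "wx": 0, "wy": 0, "wz": 0}, {"dx": 0.5, "dy": -1, "dz": -87, "wx": 0, "wy": 0, "wz": 0}, {"dx": 0.5, "dy": -1, "dz": -93, "wx": 0, "wy": 0, "wz": 0}])

```text
t: 11.3
position: [0.4985, -0.2139, 0.0868]
orientation: [-1.394, 1.073, 1.391]
contact_force: [0.3, 0.0, 0.8]
opening: 0.0859
```

Request:
send_rows(rows=[{"dx": 0, "dy": 0, "dz": 0, "wx": 0, "wy": 0, "wz": 0}, {"dx": 0, "dy": 0, "dz": 0, "wx": 0, "wy": 0, "wz": 0}])

```text
t: 11.5
position: [0.4993, -0.2142, 0.0877]
orientation: [-1.395, 1.073, 1.39]
contact_force: [-0.3, -0.1, 0.5]
opening: 0.0855
```

```bash
python3 - <<'E'
from h import *
c=cap('wrist','w10');o=robot.observe();print(o['position'],o['contact_force'],o['t'])
E
```

```text
[ 0.49937798 -0.21422738  0.08786813] [-0.34007153  0.3729424  -0.30418213] 11.55
```

View pics/w10.png

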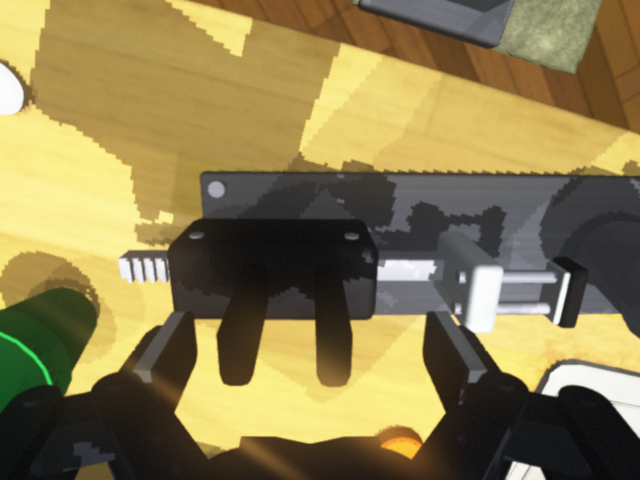

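Request:
send_rows(rows=[{"dx": 0, "dy": 0, "dz": 0, "wx": 0, "wy": 0, "wz": 0}, {"dx": 0, "dy": 0, "dz": 0, "wx": 0, "wy": 0, "wz": 0}, {"dx": 0, "dy": 0, "dz": 0, "wx": 0, "wy": 0, "wz": 0}, {"dx": 0, "dy": 0, "dz": 0, "wx": 0, "wy": 0, "wz": 0}, {"dx": 0, "dy": 0, "dz": 0, "wx": 0, "wy": 0, "wz": 0}], claw=0.8, squeeze=40)

```text
t: 12.05
position: [0.5013, -0.2153, 0.09]
orientation: [-1.398, 1.072, 1.385]
contact_force: [-0.9, -1.1, 15.4]
opening: 0.0314
```

Request:
send_rows(rows=[{"dx": 0, "dy": 0, "dz": 0, "wx": 0, "wy": 0, "wz": 0}, {"dx": 0, "dy": 0, "dz": 0, "wx": 0, "wy": 0, "wz": 0}, {"dx": 0, "dy": 0, "dz": 0, "wx": 0, "wy": 0, "wz": 0}])

```text
t: 12.35
position: [0.5013, -0.2153, 0.0901]
orientation: [-1.398, 1.072, 1.385]
contact_force: [0.5, 0.1, 0.9]
opening: 0.031
```

```bash
python3 - <<'E'
from h import *
c=cap('wrist','w11');o=robot.observe();print(o['position'],o['contact_force'],o['t'],o['opening'])
E
```

```text
[ 0.50128351 -0.21525601  0.09008087] [-0.64445235  1.51467974  0.52009775] 12.4 0.031043722105981594
```

View pics/w11.png

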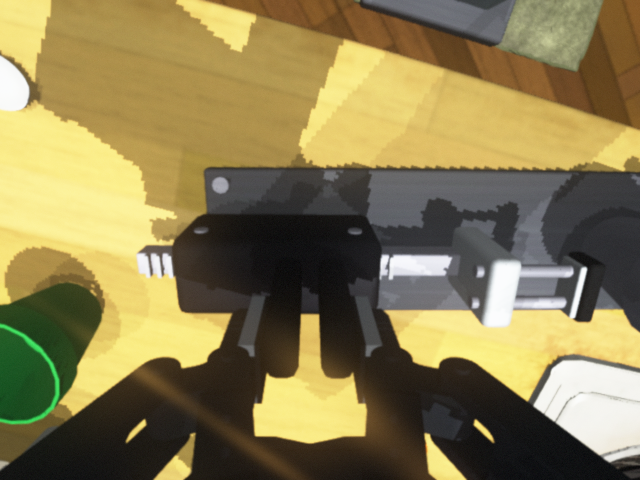

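Request:
send_rows(rows=[{"dx": 0, "dy": 0, "dz": 0, "wx": 0, "wy": 0, "wz": 0}, {"dx": 0, "dy": 0, "dz": 0, "wx": 0, "wy": 0, "wz": 0}, {"dx": -1.8, "dy": 0.5, "dz": -2, "wx": 0, "wy": 0, "wz": 0}, {"dx": -1.8, "dy": 0.5, "dz": -2, "wx": 0, "wy": 0, "wz": 0}], claw=0.1)

```text
t: 12.8
position: [0.4988, -0.2143, 0.0877]
orientation: [-1.397, 1.072, 1.386]
contact_force: [-0.2, 1.0, 0.1]
opening: 0.0769
```

```bash
python3 - <<'E'
from h import *
c=cap('wrist','w12');o=robot.observe();print(o['position'],o['contact_force'],o['t'],o['opening'])
for t in ['pad_face','jaw','trigger_top']:
    for d in robot.boxes_of(t,c):
        w=c2w(c,d['position']); print(t,round(d['p'],2),w,proj(c,w)[0].round())
E
```

```text
[ 0.49903387 -0.21440981  0.08787089] [-0.05316055 -0.30273118  0.50534024] 12.85 0.07706854492953857
pad_face 0.82 [ 0.46979491 -0.09842226  0.06850134] [568. 294.]
jaw 0.59 [ 0.48116622 -0.13649177  0.06068369] [476. 290.]
trigger_top 0.96 [ 0.4937413  -0.23577799  0.11365778] [248. 327.]
```

View pics/w12.png

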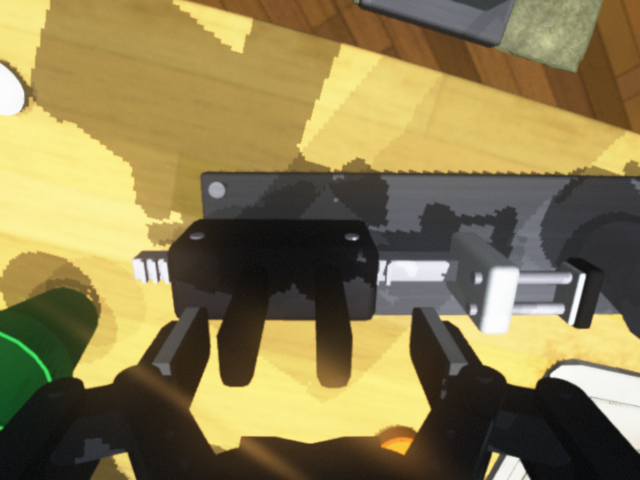

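Request:
send_rows(rows=[{"dx": 0, "dy": 0, "dz": 0, "wx": 0, "wy": 0, "wz": 0}, {"dx": 0, "dy": 0, "dz": 0, "wx": 0, "wy": 0, "wz": 0}, {"dx": 0, "dy": 0, "dz": 0, "wx": 0, "wy": 0, "wz": 0}, {"dx": 0, "dy": 0, "dz": 0, "wx": 0, "wy": 0, "wz": 0}, {"dx": 0, "dy": 0, "dz": 0, "wx": 0, "wy": 0, "wz": 0}], claw=0.8)

```text
t: 13.5
position: [0.5012, -0.2153, 0.0901]
orientation: [-1.401, 1.071, 1.381]
contact_force: [-2.0, 1.3, 17.6]
opening: 0.0313
```

Request:
send_rows(rows=[{"dx": 0, "dy": 0, "dz": 0, "wx": 0, "wy": 0, "wz": 0}, {"dx": 0, "dy": 0, "dz": 0, "wx": 0, "wy": 0, "wz": 0}, {"dx": -1.8, "dy": 0.5, "dz": -2, "wx": 0, "wy": 0, "wz": 0}, {"dx": -1.8, "dy": 0.5, "dz": -2, "wx": 0, "wy": 0, "wz": 0}, {"dx": -1.8, "dy": 0.5, "dz": -2, "wx": 0, "wy": 0, "wz": 0}], claw=0.1)

```text
t: 14.0
position: [0.499, -0.2145, 0.0878]
orientation: [-1.4, 1.071, 1.382]
contact_force: [0.5, -1.0, 0.3]
opening: 0.0767
```

```bash
python3 - <<'E'
from h import *
c=cap('wrist','w13');o=robot.observe();print(o['position'],o['contact_force'],o['t'],o['opening'])
for t in ['pad_face','jaw']:
    for d in robot.boxes_of(t,c):
        w=c2w(c,d['position']); print(t,round(d['p'],2),w,proj(c,w)[0].round())
E
```

```text
[ 0.49913819 -0.21455635  0.0878875 ] [-0.16926045  0.27825296 -0.49111679] 14.05 0.07676883830912229
pad_face 0.58 [ 0.46816616 -0.08649045  0.06856574] [593. 297.]
jaw 0.79 [ 0.47425738 -0.12479409  0.06488632] [509. 286.]
jaw 0.52 [ 0.62602568 -0.11304826  0.01051831] [401. 442.]
```

View pics/w13.png

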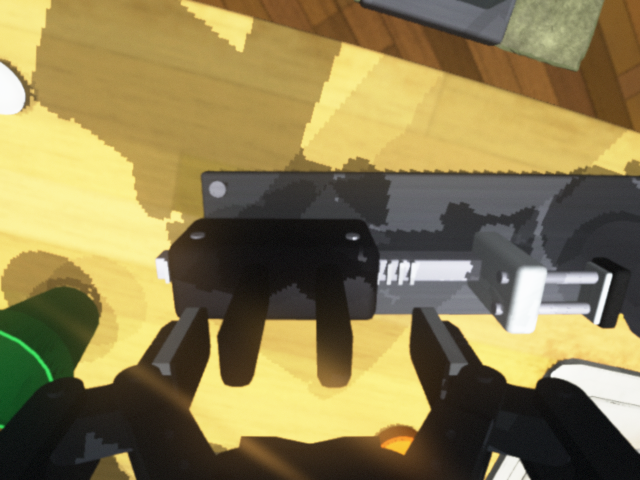

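Request:
send_rows(rows=[{"dx": 0, "dy": 0, "dz": 0, "wx": 0, "wy": 0, "wz": 0}, {"dx": 0, "dy": 0, "dz": 0, "wx": 0, "wy": 0, "wz": 0}, {"dx": 0, "dy": 0, "dz": 0, "wx": 0, "wy": 0, "wz": 0}, {"dx": 0, "dy": 0, "dz": 0, "wx": 0, "wy": 0, "wz": 0}, {"dx": 0, "dy": 0, "dz": 0, "wx": 0, "wy": 0, "wz": 0}], claw=0.8)

```text
t: 14.65
position: [0.5012, -0.2154, 0.0901]
orientation: [-1.403, 1.07, 1.377]
contact_force: [-1.8, 0.3, 16.7]
opening: 0.0315
```

Request:
send_rows(rows=[{"dx": 0, "dy": 0, "dz": 0, "wx": 0, "wy": 0, "wz": 0}, {"dx": 0, "dy": 0, "dz": 0, "wx": 0, "wy": 0, "wz": 0}, {"dx": -1.8, "dy": 0.5, "dz": -2, "wx": 0, "wy": 0, "wz": 0}, {"dx": -1.8, "dy": 0.5, "dz": -2, "wx": 0, "wy": 0, "wz": 0}, {"dx": -1.8, "dy": 0.5, "dz": -2, "wx": 0, "wy": 0, "wz": 0}], claw=0.1)

```text
t: 15.15
position: [0.4989, -0.2146, 0.0877]
orientation: [-1.402, 1.07, 1.378]
contact_force: [0.0, -0.5, -0.9]
opening: 0.0769
```

```bash
python3 - <<'E'
from h import *
c=cap('wrist','w14');o=robot.observe();print(o['position'],o['contact_force'],o['t'],o['opening'])
c=cap('side','s14')
for t in ['pad_face','jaw']:
    for d in robot.boxes_of(t,c):
        w=c2w(c,d['position']); print(t,round(d['p'],2),w,proj(c,w)[0].round())
cv2.imwrite('pics/s14c.png',cv2.resize(c['image'][230:360,240:420,::-1],None,fx=4,fy=4,interpolation=cv2.INTER_CUBIC))
E
```

```text
[ 0.49905801 -0.21464632  0.08784187] [-0.33979026  0.95330527 -0.46523707] 15.2 0.07684748624572346
pad_face 0.61 [ 0.46178286 -0.0781504   0.06616183] [303. 284.]
jaw 0.77 [ 0.47097045 -0.12115299  0.0550544 ] [315. 296.]
```

View pics/w14.png

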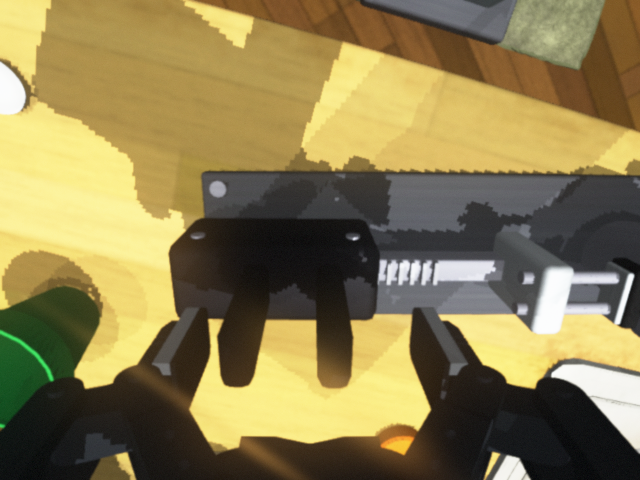

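View pics/s14c.png

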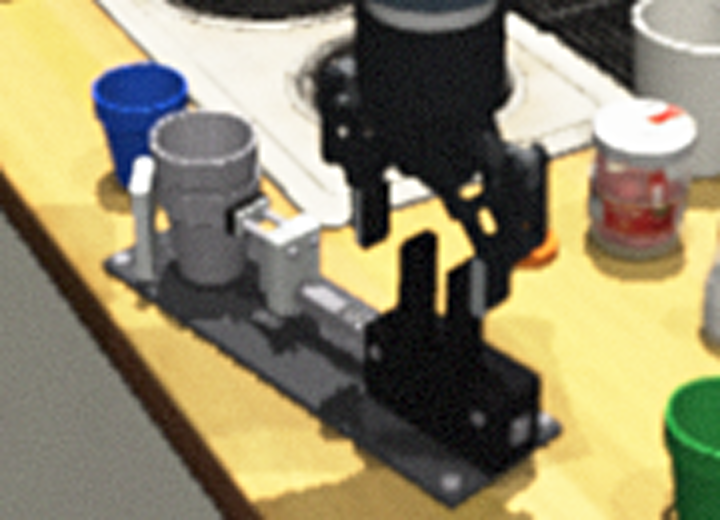

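Request:
send_rows(rows=[{"dx": 0, "dy": 0, "dz": 0, "wx": 0, "wy": 0, "wz": 0}, {"dx": 0, "dy": 0, "dz": 0, "wx": 0, "wy": 0, "wz": 0}, {"dx": 0, "dy": 0, "dz": 0, "wx": 0, "wy": 0, "wz": 0}, {"dx": 0, "dy": 0, "dz": 0, "wx": 0, "wy": 0, "wz": 0}, {"dx": 0, "dy": 0, "dz": 0, "wx": 0, "wy": 0, "wz": 0}], claw=0.8)

```text
t: 15.85
position: [0.5011, -0.2155, 0.0904]
orientation: [-1.406, 1.069, 1.373]
contact_force: [-2.9, 1.5, 22.7]
opening: 0.0313
```

Request:
send_rows(rows=[{"dx": 0, "dy": 0, "dz": 0, "wx": 0, "wy": 0, "wz": 0}, {"dx": 0, "dy": 0, "dz": 0, "wx": 0, "wy": 0, "wz": 0}, {"dx": -1.8, "dy": 0.5, "dz": -2, "wx": 0, "wy": 0, "wz": 0}, {"dx": -1.8, "dy": 0.5, "dz": -2, "wx": 0, "wy": 0, "wz": 0}, {"dx": -1.8, "dy": 0.5, "dz": -2, "wx": 0, "wy": 0, "wz": 0}], claw=0.1)

```text
t: 16.35
position: [0.4989, -0.2147, 0.0881]
orientation: [-1.405, 1.069, 1.374]
contact_force: [1.0, 0.6, 0.8]
opening: 0.0766
```

```bash
python3 - <<'E'
from h import *
c=cap('wrist','w15');o=robot.observe();print(o['position'],o['contact_force'],o['t'],o['opening'])
c=cap('side','s15')
cv2.imwrite('pics/s15c.png',cv2.resize(c['image'][230:360,240:420,::-1],None,fx=4,fy=4,interpolation=cv2.INTER_CUBIC))
E
```

```text
[ 0.49903974 -0.21477197  0.08817087] [0.15116396 0.11979121 0.44377781] 16.4 0.07719100392713148
```

View pics/w15.png

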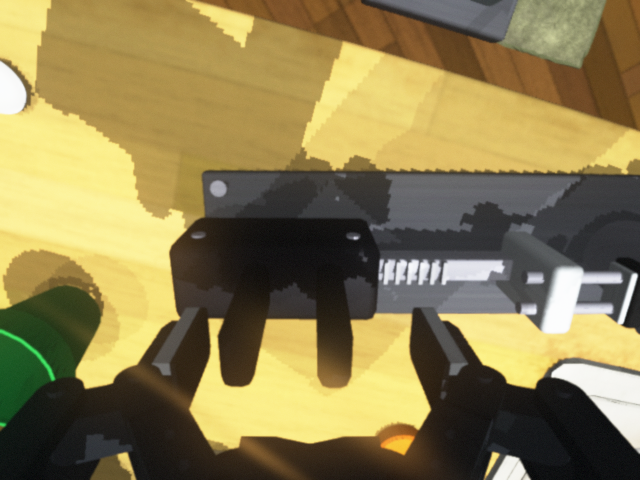

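View pics/s15c.png

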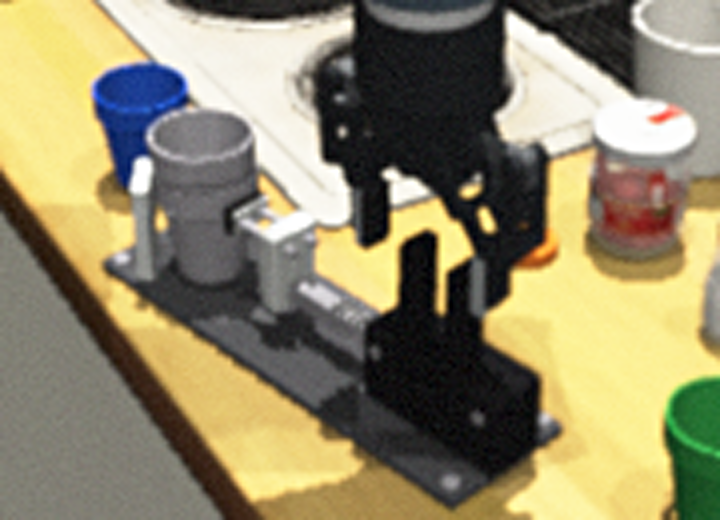

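Request:
send_rows(rows=[{"dx": 0, "dy": 0, "dz": 0, "wx": 0, "wy": 0, "wz": 0}, {"dx": 0, "dy": 0, "dz": 0, "wx": 0, "wy": 0, "wz": 0}, {"dx": 0, "dy": 0, "dz": 0, "wx": 0, "wy": 0, "wz": 0}, {"dx": 0, "dy": 0, "dz": 0, "wx": 0, "wy": 0, "wz": 0}, {"dx": 0, "dy": 0, "dz": 0, "wx": 0, "wy": 0, "wz": 0}], claw=0.8, squeeze=55)

```text
t: 16.95
position: [0.5006, -0.2156, 0.0904]
orientation: [-1.408, 1.068, 1.37]
contact_force: [-3.6, 1.7, 20.1]
opening: 0.0307
```

```bash
python3 - <<'E'
from h import *
c=cap('wrist','w16');o=robot.observe();print(o['position'],o['contact_force'],o['t'],o['opening'])
c=cap('side','s16')
for t in ['pad_face','jaw']:
    for d in robot.boxes_of(t,c):
        w=c2w(c,d['position']); print(t,round(d['p'],2),w,proj(c,w)[0].round())
cv2.imwrite('pics/s16c.png',cv2.resize(c['image'][230:360,240:420,::-1],None,fx=4,fy=4,interpolation=cv2.INTER_CUBIC))
E
```

```text
[ 0.50067317 -0.21561588  0.09037881] [-3.79178597  0.38768134 19.08762286] 17.0 0.03089573910830655
pad_face 0.65 [ 0.46039296 -0.07695252  0.06665503] [302. 283.]
jaw 0.58 [ 0.4680331  -0.10935237  0.0481235 ] [311. 296.]
```

View pics/w16.png

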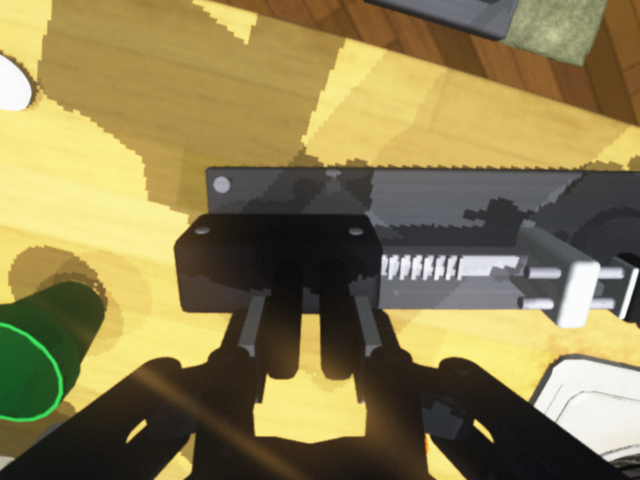

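View pics/s16c.png

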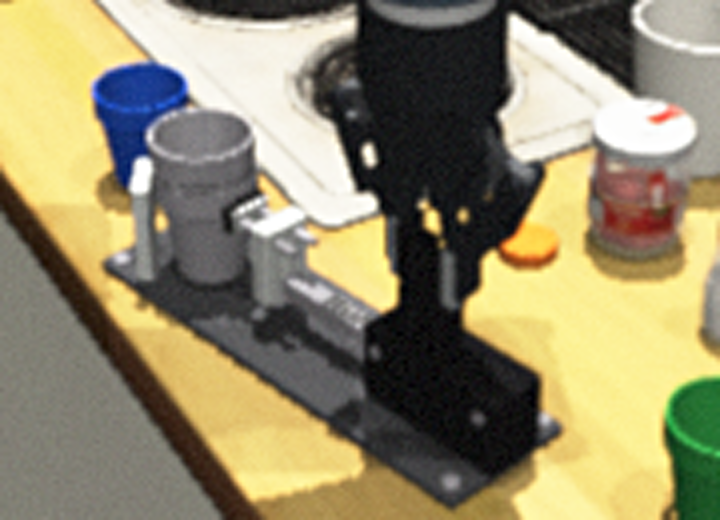

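```bash
python3 - <<'E'
import cv2,numpy as np
rows=[]
for n in ['w10','w12','w13','w14','w15','w16']:
    a=cv2.imread(f'pics/{n}.png')[225:345,370:640]
    rows.append(cv2.resize(a,None,fx=1.48,fy=1.6))
im=np.vstack([np.hstack(rows[i:i+2]) for i in (0,2,4)]);print(im.shape);cv2.imwrite('pics/cmp.png',im)
E
```

```text
(576, 800, 3)
```

View pics/cmp.png

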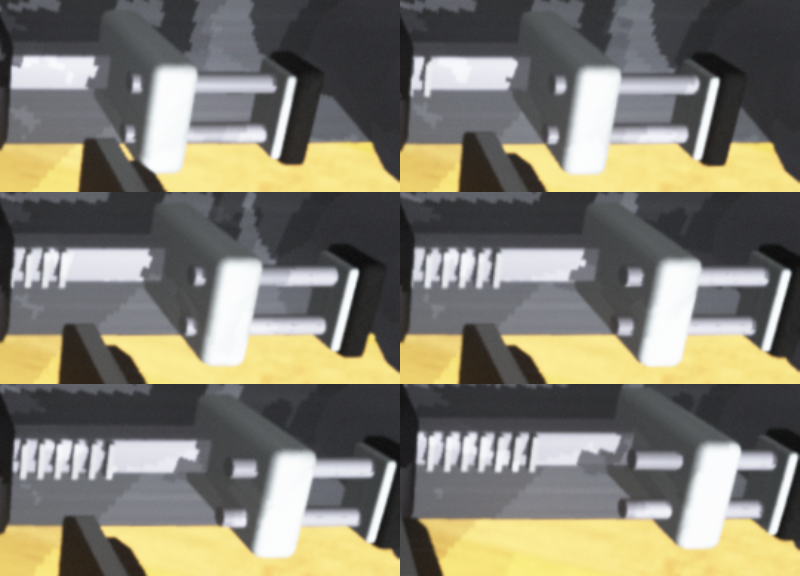

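```bash
python3 - <<'E'
from h import *
np.set_printoptions(precision=1,suppress=True)
import pickle; c,o=pickle.load(open('w9.pkl','rb'));print(np.array(c['D']))
pos={'w10':([.49938,-.21423,.08787],),'w12':([.49903,-.2144,.0879],),'w13':([.49914,-.21456,.0879],),'w14':([.49906,-.21465,.08784],),'w15':([.49904,-.21477,.08817],),'w16':([.50067,-.21562,.09038],)}
ori={'w10':[-1.395,1.073,1.39],'w12':[-1.397,1.072,1.386],'w13':[-1.4,1.071,1.382],'w14':[-1.402,1.07,1.378],'w15':[-1.405,1.069,1.374],'w16':[-1.408,1.068,1.37]}
Rt=cv2.Rodrigues(o['orientation'])[0];Rc=cv2.Rodrigues(np.array(c['rvec']))[0]
Rct=Rc@Rt; tct=np.array(c['tvec']).ravel()+Rc@o['position']  # cam<-tool
u=np.array([-.2448,.9696,0]);u/=np.linalg.norm(u)
# crop px: jaw near top corner(x,y), stripe top(x,y)
off={'w10':(0,0),'w12':(400,0),'w13':(0,192),'w14':(400,192),'w15':(0,384),'w16':(400,384)}
meas={'w10':[(196,68),(295,80),(141,84),(130,84)],'w12':[(619,68),(716,78),(565,84),(553,84)],'w13':[(261,260),(356,270),(206,277),(191,277)],'w14':[(700,260),(783,270),(643,277),(619,277)],'w15':[(315,452),(394,463),(259,468),(226,468)],'w16':[(741,445),(796,456),(684,461),(626,461)]}
b=None
for k in pos:
    R=Rct@cv2.Rodrigues(np.array(ori[k]))[0].T; t=tct-R@np.array(pos[k][0])
    cc=dict(c);cc['rvec']=cv2.Rodrigues(R)[0];cc['tvec']=t
    P=[( (x-off[k][0])/1.48+370,(y-off[k][1])/1.6+225) for x,y in meas[k]]
    W=ray(cc,P,.070)@u*1000
    if b is None:b=W
    print(k,'jaw',W[0]-b[0],'pad',W[1]-b[1],'comp',(b[1]-b[0])-(W[1]-W[0]),'stub',W[2]-W[3])
E
```

```text
[-0.  0.  0.  0.  0.]
w10 jaw 0.0 pad 0.0 comp 0.0 stub 3.3349133230511256
w12 jaw 6.828615854871288 pad 6.262842741355655 comp 0.5657731135156325 stub 3.6507502109914753
w13 jaw 19.34364410653984 pad 18.569647318663584 comp 0.773996787876257 stub 4.5974105488063515
w14 jaw 31.155784660044844 pad 26.922700325720115 comp 4.2330843343247295 stub 7.401620762542223
w15 jaw 35.68927186057985 pad 30.3866179634133 comp 5.30265389716655 stub 10.193494749120504
w16 jaw 43.551912399024786 pad 30.807594056767556 comp 12.74431834225723 stub 18.095544033395612
```

Request:
send_rows(rows=[{"dx": 0, "dy": 0, "dz": 0, "wx": 0, "wy": 0, "wz": 0}, {"dx": 0, "dy": 0, "dz": 0, "wx": 0, "wy": 0, "wz": 0}, {"dx": 0, "dy": 0, "dz": 0, "wx": 0, "wy": 0, "wz": 0}, {"dx": 0, "dy": 0, "dz": 0, "wx": 0, "wy": 0, "wz": 0}, {"dx": 0, "dy": 0, "dz": 0, "wx": 0, "wy": 0, "wz": 0}])

```text
t: 17.65
position: [0.5007, -0.2156, 0.0905]
orientation: [-1.408, 1.068, 1.37]
contact_force: [-1.3, 1.0, 4.0]
opening: 0.0307
```

```bash
python3 - <<'E'
from h import *
np.set_printoptions(precision=4,suppress=True)
import pickle
c=cap('wrist','w17');o=robot.observe();print(o['position'],o['contact_force'],o['t'],o['opening'])
s=cap('side','s17');t=cap('top','t17'); pickle.dump((c,o,s,t),open('w17.pkl','wb'))
A=cv2.resize(s['image'][245:315,265:345,::-1],None,fx=5,fy=5,interpolation=cv2.INTER_CUBIC)
B=cv2.resize(t['image'][235:305,310:390,::-1],None,fx=5,fy=5,interpolation=cv2.INTER_CUBIC)
cv2.imwrite('pics/st17.png',np.hstack([A,B]))
c4,_=pickle.load(open('w4.pkl','rb'))
u=np.array([-.2448,.9696,0]);u/=np.linalg.norm(u)
# initial gap: pad front px (220+75/4, 90) at z .074 ; tumbler collar wall
pf=ray(c4,[220+73/4,90],.074)[0]; tc=np.array([.4545,-.0344,.074])
print('gap0',((tc-pf)@u-.032)*1000)
E
```

```text
[ 0.5007 -0.2156  0.0905] [-1.3714  0.745   3.7171] 17.7 0.03065750899829565
gap0 26.304237159376235
```

View pics/st17.png

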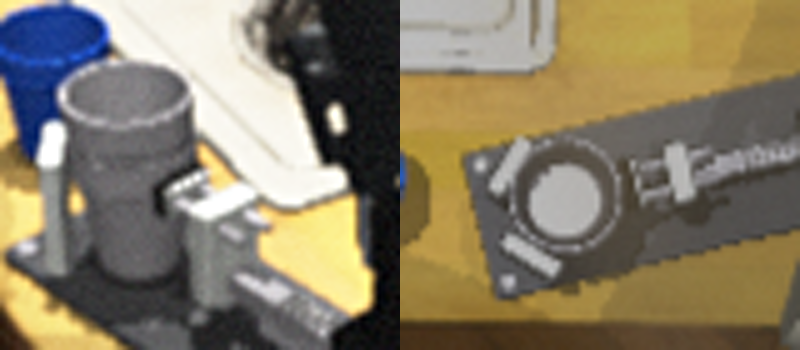

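View pics/w17.png

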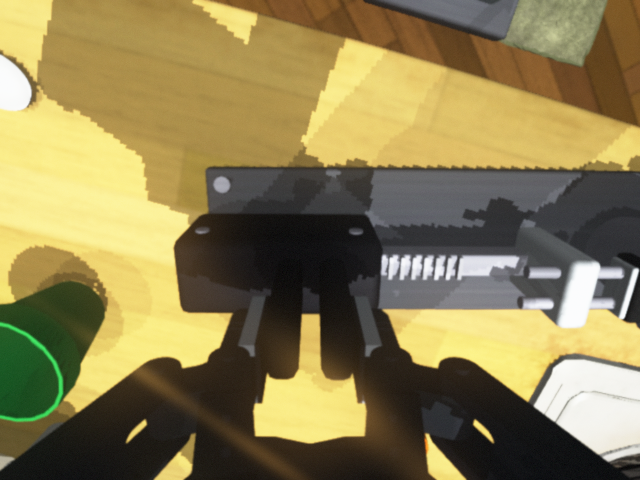

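```bash
python3 - <<'E'
from h import *
print(robot.job_done()); o=robot.observe(); print(o['t'],o['opening'])
E
```

```text
the job is handed in; nothing more can be done
None
the job is handed in; nothing more can be done
```

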